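# Secure the thinner bottle and take off its safety cap

## Robot

A 6-joint arm with a two-finger parallel gripper is mounted at the origin on a cart in front of the work surface, level with it; the furniture and walls round the work are solid. World frame = base frame: x ahead of the robot, y to its left, z up, the work surface at z = 0. Lengths are in m, angles in rad, forces in N, time in s.
With the tool pointing down it reaches from about 0.3 to 0.875 m from the base axis. Payload 6.4 kg.
Tool frame: the origin (TCP) lies at the very end of the fingers, on their centre line; the grasp point (between the pads) lies 19 mm behind it (r.grasp_offset is the distance from the TCP to the grasp point, in m); z points along the fingers, y is the line along which they close (so a half turn about z gives the same grasp; the last joint's range is limited). The gripper opens to 85 mm and grips with 20 to 120 N. Pads are 22 mm wide; open, the fingers measure 114 mm over their backs; the gripper's body (76 mm by 85 mm) begins 54 mm behind the grasp point. The pads swing forward as they close: fully open they stand 13 mm farther back than shut.
Start: joints at [-1.437, 0.181, 1.607, -0, 1.354, -0.206], TCP at [0.192, -0.542, 0.231] pointing down, gripper open.
Joint ranges: [-2.99, 2.99], [-0.89, 2.07], [0.3, 2.58], [-1.14, 4.28], [0, 2.63], [-3.12, 3.12]. Speed limits (rad/s): [2.57, 2.57, 3.01, 3.14, 3.14, 3.14].

## Interface

Orientations are given as a 3x3 rotation matrix whose columns are the frame's x, y, z axes.
In Python, from workcell import r gives the robot as it stands. The module is installed in compiled form; this text tells all that it offers.
- The arm moves only by the shell command python3 -m handwheel 'ROWS' [FORCE]. ROWS is JSON, a list of rows, each an object of numbers: "tx", "ty", "tz": the shift along the world's x, y, z as a fraction of full scale; "roll": the turn about the world's z as a fraction of full scale; "jaw": the opening, from -1 (shut) to 1 (fully open). A call has exactly 10 rows; each row is the pose to reach, as a shift and turn from the pose commanded when the call began; what a row does not reach only later rows make up. Full scale, the value 1, is 0.15 m for a shift and 1.5 rad for a turn. A row lasts 1/8 s, in which the tool goes at most 62.5 mm and 10.7 degrees, less where a joint would pass 70% of its speed; a pose out of reach is approached as far as the arm can. A call with a number of a shift or a turn outside -1 to 1 is refused whole. A call with a gripper value outside its range is refused whole. The fingers move at their own pace and stop on an object; FORCE is the grip in N (left out, the last holds). Time passes only in rows, so rows that repeat a pose let the fingers close, or fill a call up. It gives the time, the measured TCP pose, the force, the opening and the grip force at its end, in the units of the state.
- r.state(): the state, without advancing time (a new reading comes with each control period).
- r.capture(name): name is "side" or "top" or "wrist"; returns (picture, depth): 400x640x3 uint8, red, green, blue; 400x640 float32, m along the optical axis (not along the pixel's ray), 0 where there is no reading.
- r.camera_info(name): a dict with "intrinsics" (3x3 intrinsics, pixels), "rvec" (rotation vector, rad) and "tvec" (3), from world to camera coordinates, as OpenCV has them. Camera axes: x right, y down, z forward; pixel columns grow to the right and rows downward; lengths in m; the calibration is good to about 2 mm. A picture is of the moment at which its call begins: read the wrist's pose just before it. camera_info takes no time and is no camera call; for the wrist camera it gives the pose at the moment of the call.
- r.finish_job(): hands the job in; it is judged then, once.
The state is a dict: "clock": time; "joints": joint angles; "dq": joint speeds; "effort": joint torques, N m; "tcp_pos": TCP position; "tool_rot": TCP orientation; "contact_force": force on the tool from outside, world axes, zero at the start; "ft_torque": the same for the moment, N m; "finger_gap": opening from 0.0 (shut) to 1.0 (fully open); "grip_force": force on a finger pad.
Only numpy, scipy, OpenCV 4.12 (cv2) and the standard library are available. Lean on these libraries where they do the work, as an engineer would, in place of code of your own. Each camera call takes 0.05 s, during which the arm holds its last target. There are 200 camera calls.

## Task

Swing the yellow retaining flap of the bottle stand shut, so that its tabs drop behind the rims and the bottle is held down. Then press the red push-and-turn cap down, twist it counter-clockwise until it is free, lift it straight up well clear of the neck and finish while still holding it, upright and still, above the bottle. Leave the bottle seated upright in the closed stand and do not disturb the other things on the bench.

Things in the scene. Friction and masses are not known exactly. Their poses are not given: they have to be found in the camera images.
- stand: Grey metal bottle stand bolted to the bench. Origin: on the bench top under the bottle's place; x points from the flap's hinge to the bottle (roughly away from the robot), z up. Base 8 mm thick, x = -155 to +70 mm, 124 mm wide in y. Walls 22 mm high round the bottle's foot keep it from turning; two steel rims, 31 mm high, at x = -6, y = +-54 mm.
- flap (a joint): Yellow forked flap hinged along the stand's y axis: 0 rad is shut (level, tabs behind the rims), positive is open; 1.57 is upright, 1.75 the open stop, leaning toward the robot. Friction keeps it in place near upright; below about 0.8 rad it sinks shut by itself in a few seconds. A push of 1 N at its edge moves it.
- flap_hinge (a point): Flap's hinge line at mid width: 125 mm in -x of the stand's origin, 35.5 mm above the bench. The flap is a 5 mm plate, 112 mm wide, solid to 88 mm from the hinge, then two 19 mm wide tines with a 74 mm gap that straddle the bottle. Shut, its upper face is 38 mm above the bench.
- flap_edge (a point): Middle of the line joining the tips of the flap's tines, 130 mm from the hinge.
- bottle: White squeeze bottle with red paint splashes, body 66 mm across, about 0.7 kg, loose in the stand; its 84 mm square, 24 mm high black foot sits in the stand's well (1.5 mm play). Origin: centre of its underside, 8 mm above the bench; z up, x and y along the stand's. Its body ends 184 mm above its origin (48 mm across there); above that is a 35 mm wide neck.
- cap: Red ribbed round cap, 50 mm across, 44 mm high, 30 g, white bar on top along its x axis. Origin: centre of its underside; locked, that is 193 mm above the bottle's origin (cap top 245 mm above the bench) and its x axis is along the bottle's. A firm grip round its sides at any yaw serves to press, turn and lift it.
- tape_blue: Bystander: roll of blue tape lying flat, 104 mm across, 25 mm high; origin: centre of its underside.
- brush: Bystander: flat paint brush lying down, 214 mm long; origin under its middle.
- red_marker: Bystander: white marker with red cap lying down, 140 mm long; origin under its middle.
- lid: Bystander: paint-stained tin lid, 93 mm across, lying flat; origin: centre of its underside.
- toner_blue: Bystander: small dark blue dropper bottle with black cap, 42 mm across, 110 mm high, behind or right of the stand; origin: centre of its underside.
- toner_yellow: Bystander: small yellow dropper bottle with black cap, 42 mm across, 114 mm high, behind or right of the stand; origin: centre of its underside.
- neck_top (a point): Top of the bottle's neck, on its axis, 209.5 mm above its origin. A spring here pushes the cap up (4 N at first, 9 N after its 7.5 mm stroke). Pushed at least 4 mm down (5 to 6 is right) the cap turns, only counter-clockwise from above; it is free from about 50 degrees (65 is mid gap) to its stop at about 80. It then rises 7 mm by spring and lifts straight off; 30 mm clears the neck.
Mind the look-alikes: they are no part of the job. What is shaped like the bottle but purple is not meant. Of the things shaped like the cap, the red one is meant.

How it is judged:
By the outcome, as a careful person would: the job done as asked, in the order asked, and still so for the second after the job is handed in, while the arm keeps its last pose, push and grip.
It also fails if it takes over 51 s, if anything falls off the work surface, if the arm or the gripper's body presses on something with over 40 N, if the wrist force passes 120 N, or if a joint passes its speed limit or range.

## Working session

There is one attempt and no reset: what is moved stays moved. The work goes in short steps, Python scripts to look and compute and a shell command to move; the robot and the scene stay as the last step left them, time stands still between calls to the robot, and variables do not carry over. Pictures are saved under pics/ and viewed, at most 10 in all, crops included, and the job is handed in when it is done.

```bash
mkdir -p pics
cat > h.py <<'E'
import numpy as np, cv2
from workcell import r
def cam(n):
    c=r.camera_info(n); R=cv2.Rodrigues(np.array(c["rvec"],float))[0]
    return np.array(c["intrinsics"],float),R,np.array(c["tvec"],float).ravel()
def cloud(n):
    K,R,t=cam(n); im,d=r.capture(n)
    v,u=np.mgrid[:400,:640]
    p=np.stack([(u-K[0,2])/K[0,0]*d,(v-K[1,2])/K[1,1]*d,d],-1)
    P=(p-t)@R; P[d==0]=np.nan
    return im,P
def save(n,im): cv2.imwrite("pics/"+n,cv2.cvtColor(im,cv2.COLOR_RGB2BGR))
E
python3 - <<'E'
from h import *
ims=[]
for n in("top","side"):
    im,P=cloud(n); np.savez(n+".npz",im=im,P=P); ims.append(im)
    K,R,t=cam(n); print(n,-R.T@t,R[2])
save("a.png",ims[0]);save("b.png",ims[1]); s=r.state(); print(s["clock"],s["tcp_pos"],s["tool_rot"])
E
```

```text
top [0.46939047 0.06290492 1.32903762] [ 0.11653749 -0.01414943 -0.9930855 ]
side [ 0.49900489 -1.15024994  0.87131717] [ 0.07906283  0.85119217 -0.51886507]
0.1 [ 0.19158906 -0.54161615  0.23045929] [[ 9.42826611e-01  3.33283571e-01 -2.08201125e-04]
 [ 3.33283463e-01 -9.42825301e-01  1.60789919e-03]
 [ 3.39589094e-04 -1.58536013e-03 -9.99998686e-01]]
```

View pics/a.png

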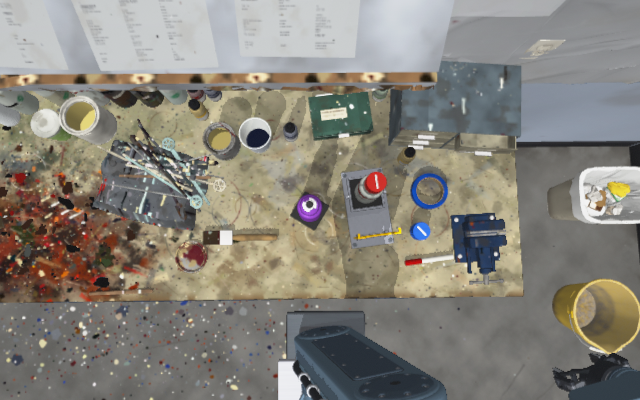

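View pics/b.png

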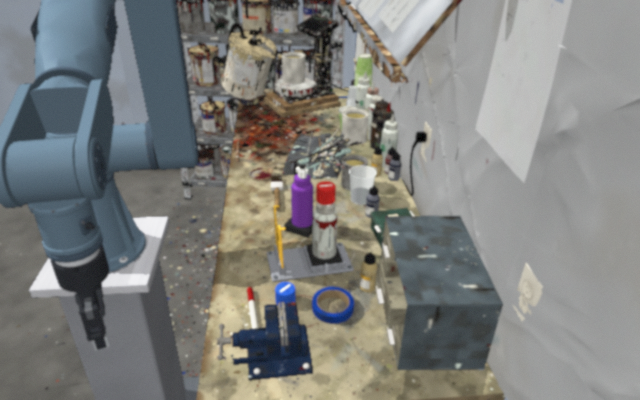

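The top view shows the stand at (367,208), with the flap upright and edge-on at (378,235). Cap-like things are the red cap on the white bottle at (376,182), a loose blue cap at (421,231) and the top of the purple bottle at (309,207). The red one on the white bottle in the stand fits the description.

Run:
```python
from h import *
z={n:np.load(n+".npz") for n in("top","side")}
box={"top":(330,450,150,260),"side":(255,350,170,285)}
for n in z:
    im,P=z[n]["im"],z[n]["P"]; x0,x1,y0,y1=box[n]
    hsv=cv2.cvtColor(im,cv2.COLOR_RGB2HSV); H,S,V=cv2.split(hsv)
    m=np.zeros((400,640),bool); m[y0:y1,x0:x1]=1
    red=m&((H<8)|(H>172))&(S>150)&(V>90); yel=m&(H>18)&(H<32)&(S>150)&(V>120)
    p=P[red]; p=p[~np.isnan(p[:,0])]; top=p[p[:,2]>.238]
    print(n,"red z",np.percentile(p[:,2],[1,50,99]),"captop n",len(top),"mid",(top.min(0)+top.max(0))/2,np.ptp(top,axis=0))
    if n=="top":
        # cap-top by ray: contour incl. bar -> circle
        q=m&(P[...,2]>.236)&(P[...,2]<.255); pts=P[q]; c,rad=cv2.minEnclosingCircle(pts[:,:2].astype(np.float32)); print("circle",c,rad,np.median(pts[:,2]))
        w=q&(S<90); b=P[w]; ev=np.linalg.svd(b[:,:2]-b[:,:2].mean(0))[2][0]; print("bar",b.mean(0),np.degrees(np.arctan2(ev[1],ev[0])),len(b))
        g=m&(P[...,2]>.003)&(P[...,2]<.02)&(S<70); rr=P[g]; print("base",cv2.minAreaRect(rr[:,:2].astype(np.float32)))
    y=P[yel]; y=y[~np.isnan(y[:,0])]; y=y[y[:,2]<.2]
    print("yel",len(y),np.percentile(y,[2,50,98],axis=0).round(3).tolist())
    hi=y[y[:,2]>y[:,2].max()-.02]; print("upper",hi.mean(0),hi.min(0),hi.max(0))
    A=np.c_[y[:,1:],np.ones(len(y))]; print("x=a y+b z+c",np.linalg.lstsq(A,y[:,0],rcond=None)[0])
a=z["top"]["im"][150:260,285:445];b=z["side"]["im"][165:285,255:415][:110]
save("c.png",cv2.resize(np.hstack([a,b]),None,fx=2.5,fy=2.5,interpolation=cv2.INTER_CUBIC))
```

```text
top red z [0.00921972 0.24303561 0.24798934] captop n 283 mid [ 0.62058468 -0.09599906  0.24375456] [0.04898208 0.04919958 0.01076615]
circle (0.6209582686424255, -0.095624640583992) 0.025309670716524124 0.24346600073581992
bar [ 0.62226092 -0.09589783  0.24416387] -165.6678256067397 31
base ((0.5890856981277466, -0.17131564021110535), (0.35430559515953064, 0.3211769759654999), 89.34051513671875)
yel 111 [[0.487, -0.166, 0.071], [0.498, -0.117, 0.126], [0.511, -0.058, 0.167]]
upper [ 0.49768583 -0.116362    0.16388412] [ 0.48728688 -0.16659618  0.15743013] [ 0.51181524 -0.05757841  0.16868283]
x=a y+b z+c [-0.13238074 -0.00389158  0.48229391]
side red z [0.0032669  0.22634249 0.24640575] captop n 112 mid [ 0.62117032 -0.10020389  0.24324436] [0.04453153 0.046566   0.01027467]
yel 190 [[0.488, -0.171, 0.014], [0.497, -0.145, 0.119], [0.512, 0.076, 0.166]]
upper [ 0.49822331 -0.12826231  0.16148131] [ 0.48777567 -0.17124158  0.1497449 ] [ 0.51195524 -0.05671233  0.16730739]
x=a y+b z+c [-0.03823029 -0.03197352  0.49633604]
```

View pics/c.png

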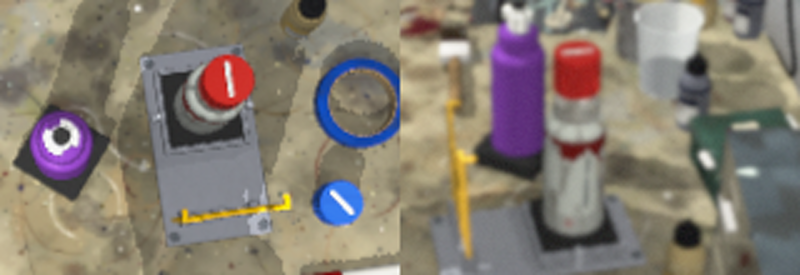

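The crop confirms it. The red cap sits on the white bottle at (0.621,-0.096), with its top at 0.245 m. The flap is upright with its tips at 0.165 m, and the stand yaw is about 12°. I'm going in with the jaw shut, to the robot side of the flap.

```bash
python3 -m handwheel '[{"tx":0.1,"ty":0.2,"tz":0,"roll":0,"jaw":-1},{"tx":0.2,"ty":0.4,"roll":-0.05,"jaw":-1},{"tx":0.3,"ty":0.6,"roll":-0.1,"jaw":-1},{"tx":0.4,"ty":0.8,"roll":-0.1,"jaw":-1},{"tx":0.5,"ty":1,"roll":-0.1,"jaw":-1},{"tx":0.55,"ty":1,"roll":-0.1,"jaw":-1},{"tx":0.55,"ty":1,"roll":-0.1,"jaw":-1},{"tx":0.55,"ty":1,"roll":-0.1,"jaw":-1},{"tx":0.55,"ty":1,"roll":-0.1,"jaw":-1},{"tx":0.55,"ty":1,"roll":-0.1,"jaw":-1}]' 40
python3 -m handwheel '[{"tx":0.1,"ty":0.2,"jaw":-1},{"tx":0.2,"ty":0.4,"jaw":-1},{"tx":0.3,"ty":0.6,"jaw":-1},{"tx":0.4,"ty":0.8,"jaw":-1},{"tx":0.5,"ty":1,"jaw":-1},{"tx":0.5,"ty":1,"jaw":-1},{"tx":0.5,"ty":1,"jaw":-1},{"tx":0.5,"ty":1,"jaw":-1},{"tx":0.5,"ty":1,"jaw":-1},{"tx":0.5,"ty":1,"jaw":-1}]'
```

```text
validation failed for argument at $[1]...
validation failed for argument at $[0]...
```

```bash
python3 -m handwheel '[{"tx":0.1,"ty":0.2,"tz":0,"roll":0,"jaw":-1},{"tx":0.2,"ty":0.4,"tz":0,"roll":-0.05,"jaw":-1},{"tx":0.3,"ty":0.6,"tz":0,"roll":-0.1,"jaw":-1},{"tx":0.4,"ty":0.8,"tz":0,"roll":-0.1,"jaw":-1},{"tx":0.5,"ty":1,"tz":0,"roll":-0.1,"jaw":-1},{"tx":0.55,"ty":1,"tz":0,"roll":-0.1,"jaw":-1},{"tx":0.55,"ty":1,"tz":0,"roll":-0.1,"jaw":-1},{"tx":0.55,"ty":1,"tz":0,"roll":-0.1,"jaw":-1},{"tx":0.55,"ty":1,"tz":0,"roll":-0.1,"jaw":-1},{"tx":0.55,"ty":1,"tz":0,"roll":-0.1,"jaw":-1}]' 40
python3 -m handwheel '[{"tx":0.1,"ty":0.2,"tz":0,"roll":0,"jaw":-1},{"tx":0.2,"ty":0.4,"tz":0,"roll":0,"jaw":-1},{"tx":0.3,"ty":0.6,"tz":0,"roll":0,"jaw":-1},{"tx":0.4,"ty":0.8,"tz":0,"roll":0,"jaw":-1},{"tx":0.5,"ty":1,"tz":0,"roll":0,"jaw":-1},{"tx":0.5,"ty":1,"tz":0,"roll":0,"jaw":-1},{"tx":0.5,"ty":1,"tz":0,"roll":0,"jaw":-1},{"tx":0.5,"ty":1,"tz":0,"roll":0,"jaw":-1},{"tx":0.5,"ty":1,"tz":0,"roll":0,"jaw":-1},{"tx":0.5,"ty":1,"tz":0,"roll":0,"jaw":-1}]'
```

```text
clock: 1.35
tcp_pos: [0.2738, -0.3925, 0.2311]
tool_rot: [[0.982, 0.188, -0.0], [0.188, -0.982, 0.0], [-0.0, -0.0, -1.0]]
contact_force: [0.2, 0.2, -0.3]
finger_gap: 0.002
grip_force: 0.0
clock: 2.6
tcp_pos: [0.349, -0.2425, 0.2313]
tool_rot: [[0.982, 0.188, -0.0], [0.188, -0.982, 0.0], [-0.0, -0.0, -1.0]]
contact_force: [-0.3, -0.4, -0.6]
finger_gap: 0.001
grip_force: 0.0
```

```bash
python3 -m handwheel '[{"tx":0.15,"ty":0.18,"tz":0,"roll":0,"jaw":-1},{"tx":0.3,"ty":0.37,"tz":0,"roll":0,"jaw":-1},{"tx":0.45,"ty":0.55,"tz":-0.1,"roll":0,"jaw":-1},{"tx":0.6,"ty":0.74,"tz":-0.2,"roll":0,"jaw":-1},{"tx":0.6,"ty":0.74,"tz":-0.4,"roll":0,"jaw":-1},{"tx":0.6,"ty":0.74,"tz":-0.6,"roll":0,"jaw":-1},{"tx":0.6,"ty":0.74,"tz":-0.8,"roll":0,"jaw":-1},{"tx":0.6,"ty":0.74,"tz":-0.8,"roll":0,"jaw":-1},{"tx":0.6,"ty":0.74,"tz":-0.8,"roll":0,"jaw":-1},{"tx":0.6,"ty":0.74,"tz":-0.8,"roll":0,"jaw":-1}]'
python3 - <<'E'
from h import *
im,d=r.capture("side"); save("d.png",cv2.resize(im[130:310,180:400],None,fx=3,fy=3))
E
```

```text
clock: 3.85
tcp_pos: [0.4402, -0.1318, 0.1128]
tool_rot: [[0.982, 0.189, 0.002], [0.189, -0.982, -0.001], [0.002, 0.002, -1.0]]
contact_force: [0.2, 0.4, -0.0]
finger_gap: -0.004
grip_force: 0.0
```

View pics/d.png

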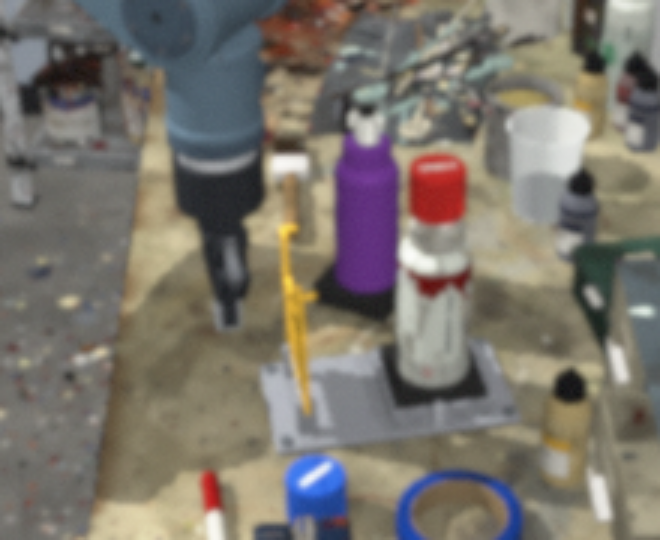

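The fingers at (228,325) stand clear behind the upright flap at (295,320). Next I push forward and down along the stand's x axis.

```bash
python3 -m handwheel '[{"tx":0.1,"ty":0.02,"tz":0,"roll":0,"jaw":-1},{"tx":0.2,"ty":0.04,"tz":0,"roll":0,"jaw":-1},{"tx":0.28,"ty":0.05,"tz":0,"roll":0,"jaw":-1},{"tx":0.34,"ty":0.065,"tz":-0.02,"roll":0,"jaw":-1},{"tx":0.4,"ty":0.075,"tz":-0.05,"roll":0,"jaw":-1},{"tx":0.45,"ty":0.085,"tz":-0.1,"roll":0,"jaw":-1},{"tx":0.5,"ty":0.095,"tz":-0.15,"roll":0,"jaw":-1},{"tx":0.55,"ty":0.105,"tz":-0.2,"roll":0,"jaw":-1},{"tx":0.59,"ty":0.11,"tz":-0.25,"roll":0,"jaw":-1},{"tx":0.59,"ty":0.11,"tz":-0.3,"roll":0,"jaw":-1}]'
python3 - <<'E'
from h import *
im,P=cloud("side"); H,S,V=cv2.split(cv2.cvtColor(im,cv2.COLOR_RGB2HSV))
m=np.zeros((400,640),bool);m[200:285,260:345]=1
y=P[m&(H>18)&(H<32)&(S>150)&(V>120)]; y=y[(y[:,1]<-.0)&(y[:,0]<.7)]
print(len(y),np.nanpercentile(y,[2,50,98],axis=0))
save("e.png",cv2.resize(im[130:310,180:400],None,fx=3,fy=3))
E
```

```text
clock: 5.15
tcp_pos: [0.5281, -0.1146, 0.0658]
tool_rot: [[0.982, 0.189, 0.0], [0.189, -0.982, -0.0], [0.0, 0.0, -1.0]]
contact_force: [0.1, -0.2, 0.8]
finger_gap: -0.0
grip_force: 0.2
661 [[ 0.5028488  -0.1650904   0.04291938]
 [ 0.54904214 -0.1296268   0.07500444]
 [ 0.59882644 -0.05312404  0.1131862 ]]
```

View pics/e.png

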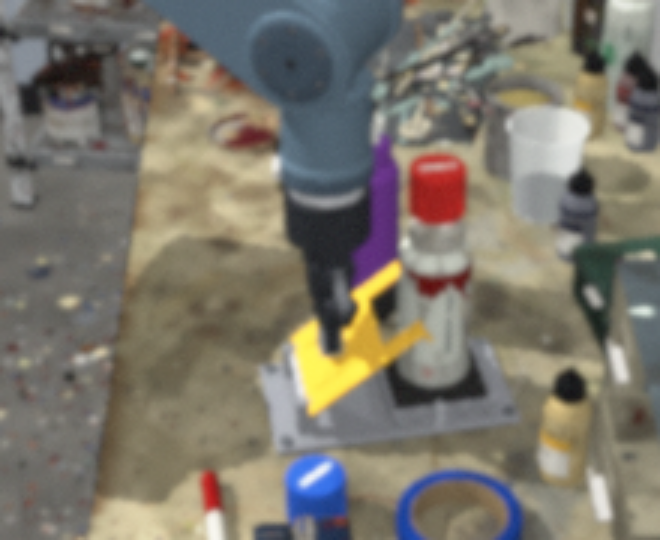

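The flap is down to about 0.65 rad and its tines straddle the bottle. I'll press it gently shut, then rise backwards.

```bash
python3 -m handwheel '[{"tx":0,"ty":0,"tz":-0.03,"roll":0,"jaw":-1},{"tx":0,"ty":0,"tz":-0.06,"roll":0,"jaw":-1},{"tx":0,"ty":0,"tz":-0.09,"roll":0,"jaw":-1},{"tx":0,"ty":0,"tz":-0.12,"roll":0,"jaw":-1},{"tx":0,"ty":0,"tz":-0.15,"roll":0,"jaw":-1},{"tx":0,"ty":0,"tz":-0.17,"roll":0,"jaw":-1},{"tx":0,"ty":0,"tz":-0.18,"roll":0,"jaw":-1},{"tx":0,"ty":0,"tz":-0.18,"roll":0,"jaw":-1},{"tx":0,"ty":0,"tz":-0.18,"roll":0,"jaw":-1},{"tx":0,"ty":0,"tz":-0.18,"roll":0,"jaw":-1}]'
python3 - <<'E'
from h import *
im,P=cloud("side"); H,S,V=cv2.split(cv2.cvtColor(im,cv2.COLOR_RGB2HSV))
m=np.zeros((400,640),bool);m[200:285,260:345]=1
y=P[m&(H>18)&(H<32)&(S>150)&(V>120)]; y=y[(y[:,1]<-.0)&(y[:,0]<.7)]
print(len(y),np.nanpercentile(y,[2,50,98],axis=0))
t=y[y[:,0]>.58]; print(t[:,2].mean(), len(t))
E
```

```text
clock: 6.45
tcp_pos: [0.5278, -0.1147, 0.0394]
tool_rot: [[0.982, 0.189, 0.0], [0.189, -0.982, -0.0], [0.0, 0.0, -1.0]]
contact_force: [-0.0, -0.1, 0.7]
finger_gap: 0.002
grip_force: 0.0
725 [[ 0.50568538 -0.16351686  0.03202454]
 [ 0.55980506 -0.12885448  0.03799052]
 [ 0.6257065  -0.0522058   0.04245647]]
0.03713637887666386 166
```

```bash
python3 -m handwheel '[{"tx":0,"ty":0,"tz":0.2,"roll":0,"jaw":-1},{"tx":0,"ty":0,"tz":0.4,"roll":0,"jaw":-1},{"tx":-0.05,"ty":0,"tz":0.6,"roll":0,"jaw":-1},{"tx":-0.1,"ty":0,"tz":0.8,"roll":0,"jaw":-1},{"tx":-0.1,"ty":0,"tz":1,"roll":0,"jaw":-1},{"tx":-0.1,"ty":0,"tz":1,"roll":0,"jaw":1},{"tx":-0.1,"ty":0,"tz":1,"roll":0,"jaw":1},{"tx":-0.1,"ty":0,"tz":1,"roll":0,"jaw":1},{"tx":-0.1,"ty":0,"tz":1,"roll":0,"jaw":1},{"tx":-0.1,"ty":0,"tz":1,"roll":0,"jaw":1}]'
python3 -m handwheel '[{"tx":0,"ty":0,"tz":0.15,"roll":0,"jaw":1},{"tx":0,"ty":0,"tz":0.3,"roll":0,"jaw":1},{"tx":0,"ty":0,"tz":0.45,"roll":0,"jaw":1},{"tx":0,"ty":0,"tz":0.6,"roll":0,"jaw":1},{"tx":0,"ty":0,"tz":0.75,"roll":0,"jaw":1},{"tx":0,"ty":0,"tz":0.75,"roll":0,"jaw":1},{"tx":0,"ty":0,"tz":0.75,"roll":0,"jaw":1},{"tx":0,"ty":0,"tz":0.75,"roll":0,"jaw":1},{"tx":0,"ty":0,"tz":0.75,"roll":0,"jaw":1},{"tx":0,"ty":0,"tz":0.75,"roll":0,"jaw":1}]'
python3 - <<'E'
from h import *
print(r.state()["joints"])
im,P=cloud("side"); H,S,V=cv2.split(cv2.cvtColor(im,cv2.COLOR_RGB2HSV))
m=np.zeros((400,640),bool);m[200:285,260:345]=1
y=P[m&(H>18)&(H<32)&(S>150)&(V>120)]; y=y[(y[:,1]<-.0)&(y[:,0]<.7)]
print(len(y),y[y[:,0]>.58][:,2].mean(),y[y[:,0]<.55][:,2].mean())
K,R,t=cam("wrist"); print(-R.T@t,R[2],R.T@np.linalg.inv(K)@[320,0,1],R.T@np.linalg.inv(K)@[320,399,1])
E
```

```text
clock: 7.75
tcp_pos: [0.5124, -0.1145, 0.1887]
tool_rot: [[0.982, 0.189, -0.001], [0.189, -0.982, 0.0], [-0.001, -0.001, -1.0]]
contact_force: [0.8, -0.1, 0.0]
finger_gap: 0.999
grip_force: 0.0
clock: 9.0
tcp_pos: [0.5125, -0.1146, 0.3013]
tool_rot: [[0.982, 0.189, -0.001], [0.189, -0.982, 0.0], [-0.001, -0.0, -1.0]]
contact_force: [-0.6, -0.7, -0.4]
finger_gap: 1.0
grip_force: 0.0
[-4.46162932e-01  1.65627740e-02  1.64402783e+00  2.00249707e-05
  1.48171760e+00  9.34845634e-01]
879 0.036460717180729886 0.03792562240531321
[ 0.58038104 -0.10000599  0.44450764] [-0.26650748 -0.05226275 -0.96241486] [ 0.40942179  0.07307006 -1.15639612] [-0.94439307 -0.1870922  -0.76737617]
```

The flap is shut and level at 37–38 mm. Now a close look at the cap with the wrist camera.

Run:
```python
from h import *
im,P=cloud("wrist"); H,S,V=cv2.split(cv2.cvtColor(im,cv2.COLOR_RGB2HSV))
save("f.png",im)
q=(P[...,2]>.23)&(P[...,2]<.26)&(np.hypot(P[...,0]-.621,P[...,1]+.096)<.045)
p=P[q]; c,rad=cv2.minEnclosingCircle(p[:,:2].astype(np.float32)); print(c,rad,np.median(p[:,2]),len(p))
# ray circle of red+bar contour on plane z=.245
K,R,t=cam("wrist"); C=-R.T@t
q2=q&(P[...,2]>.24); v,u=np.nonzero(q2)
d=np.c_[u,v,np.ones(len(u))]@np.linalg.inv(K).T@R; X=C+d*((.245-C[2])/d[:,2])[:,None]
print(cv2.minEnclosingCircle(X[:,:2].astype(np.float32)), np.mean(u),np.mean(v))
w=q2&(S<90); b=P[w]; ev=np.linalg.svd(b[:,:2]-b[:,:2].mean(0))[2][0]; print("bar",b.mean(0),np.degrees(np.arctan2(ev[1],ev[0]))%180)
```

```text
(0.62364661693573, -0.09437800198793411) 0.025430811569094658 0.24526271631952515 5131
((0.623170793056488, -0.09440470486879349), 0.02513413317501545) 322.46998420221166 49.679897314375985
bar [ 0.62355294 -0.09321375  0.24576949] 3.7701487699840186
```

View pics/f.png

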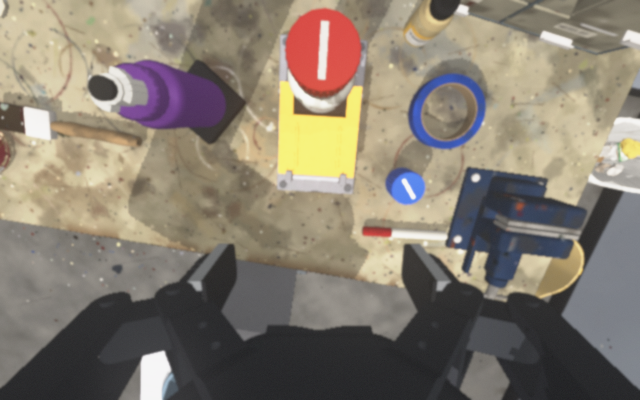

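The wrist view shows the flap shut round the bottle at (318,140), and the red cap at (322,50), centre (0.623,-0.0945). Moving over it and down.

```bash
python3 -m handwheel '[{"tx":0.2,"ty":0.04,"tz":0,"roll":0,"jaw":1},{"tx":0.4,"ty":0.08,"tz":0,"roll":0,"jaw":1},{"tx":0.6,"ty":0.11,"tz":0,"roll":0,"jaw":1},{"tx":0.735,"ty":0.135,"tz":0,"roll":0,"jaw":1},{"tx":0.735,"ty":0.135,"tz":-0.1,"roll":0,"jaw":1},{"tx":0.735,"ty":0.135,"tz":-0.25,"roll":0,"jaw":1},{"tx":0.735,"ty":0.135,"tz":-0.4,"roll":0,"jaw":1},{"tx":0.735,"ty":0.135,"tz":-0.55,"roll":0,"jaw":1},{"tx":0.735,"ty":0.135,"tz":-0.62,"roll":0,"jaw":1},{"tx":0.735,"ty":0.135,"tz":-0.62,"roll":0,"jaw":1}]'
python3 -m handwheel '[{"tx":0,"ty":0,"tz":0,"roll":0,"jaw":-1},{"tx":0,"ty":0,"tz":0,"roll":0,"jaw":-1},{"tx":0,"ty":0,"tz":0,"roll":0,"jaw":-1},{"tx":0,"ty":0,"tz":0,"roll":0,"jaw":-1},{"tx":0,"ty":0,"tz":0,"roll":0,"jaw":-1},{"tx":0,"ty":0,"tz":0,"roll":0,"jaw":-1},{"tx":0,"ty":0,"tz":0,"roll":0,"jaw":-1},{"tx":0,"ty":0,"tz":0,"roll":0,"jaw":-1},{"tx":0,"ty":0,"tz":0,"roll":0,"jaw":-1},{"tx":0,"ty":0,"tz":0,"roll":0,"jaw":-1}]' 60
```

```text
clock: 10.35
tcp_pos: [0.6219, -0.0943, 0.2077]
tool_rot: [[0.982, 0.188, -0.002], [0.188, -0.982, 0.001], [-0.002, -0.001, -1.0]]
contact_force: [-0.2, -0.3, -0.1]
finger_gap: 0.998
grip_force: 0.0
clock: 11.6
tcp_pos: [0.6231, -0.0945, 0.2089]
tool_rot: [[0.982, 0.189, 0.0], [0.189, -0.982, -0.0], [0.0, 0.0, -1.0]]
contact_force: [2.2, -0.7, 5.5]
finger_gap: 0.57
grip_force: 61.2
```

```bash
python3 -m handwheel '[{"tx":0,"ty":0,"tz":-0.005,"roll":0,"jaw":-1},{"tx":0,"ty":0,"tz":-0.01,"roll":0,"jaw":-1},{"tx":0,"ty":0,"tz":-0.015,"roll":0,"jaw":-1},{"tx":0,"ty":0,"tz":-0.02,"roll":0,"jaw":-1},{"tx":0,"ty":0,"tz":-0.025,"roll":0,"jaw":-1},{"tx":0,"ty":0,"tz":-0.025,"roll":0,"jaw":-1},{"tx":0,"ty":0,"tz":-0.025,"roll":0,"jaw":-1},{"tx":0,"ty":0,"tz":-0.025,"roll":0,"jaw":-1},{"tx":0,"ty":0,"tz":-0.025,"roll":0,"jaw":-1},{"tx":0,"ty":0,"tz":-0.025,"roll":0,"jaw":-1}]'
python3 - <<'E'
from h import *
im,P=cloud("top"); H,S,V=cv2.split(cv2.cvtColor(im,cv2.COLOR_RGB2HSV))
for n in("side",):
    im,P=cloud(n); H,S,V=cv2.split(cv2.cvtColor(im,cv2.COLOR_RGB2HSV))
    m=np.zeros((400,640),bool);m[170:215,305:350]=1
    p=P[m&((H<8)|(H>172))&(S>150)&(V>90)]; print(np.nanpercentile(p[:,2],[1,5,50,95,99]))
    z=np.load("side.npz");im,P=z["im"],z["P"]; H,S,V=cv2.split(cv2.cvtColor(im,cv2.COLOR_RGB2HSV))
    p=P[m&((H<8)|(H>172))&(S>150)&(V>90)]; print(np.nanpercentile(p[:,2],[1,5,50,95,99]))
E
```

```text
clock: 12.85
tcp_pos: [0.6233, -0.0945, 0.2055]
tool_rot: [[0.982, 0.189, 0.001], [0.189, -0.982, -0.0], [0.001, 0.001, -1.0]]
contact_force: [2.5, -1.6, 5.6]
finger_gap: 0.565
grip_force: 61.2
[0.19941722 0.20157106 0.22719091 0.24206957 0.25984185]
[0.2036883  0.20678851 0.23029755 0.24557585 0.24641236]
```

Pressed about 3.4 mm so far. Another 2 mm, then the force check.

```bash
python3 -m handwheel '[{"tx":0,"ty":0,"tz":-0.005,"roll":0,"jaw":-1},{"tx":0,"ty":0,"tz":-0.01,"roll":0,"jaw":-1},{"tx":0,"ty":0,"tz":-0.014,"roll":0,"jaw":-1},{"tx":0,"ty":0,"tz":-0.014,"roll":0,"jaw":-1},{"tx":0,"ty":0,"tz":-0.014,"roll":0,"jaw":-1},{"tx":0,"ty":0,"tz":-0.014,"roll":0.02,"jaw":-1},{"tx":0,"ty":0,"tz":-0.014,"roll":0.04,"jaw":-1},{"tx":0,"ty":0,"tz":-0.014,"roll":0.06,"jaw":-1},{"tx":0,"ty":0,"tz":-0.014,"roll":0.08,"jaw":-1},{"tx":0,"ty":0,"tz":-0.014,"roll":0.1,"jaw":-1}]'
python3 -c "
from h import *
s=r.state();print(s['ft_torque'],s['contact_force'])"
```

```text
clock: 14.2
tcp_pos: [0.6229, -0.0943, 0.2034]
tool_rot: [[0.942, 0.334, 0.0], [0.334, -0.942, 0.0], [0.0, -0.0, -1.0]]
contact_force: [-0.1, -0.1, 8.7]
finger_gap: 0.572
grip_force: 61.2
[-0.00999901 -0.00547129 -0.03844102] [-0.08784411 -0.13484166  8.67520708]
```

8.7 N at about 5.5 mm and almost no twisting moment, so the cap is turning. I'll continue to 65°.

```bash
python3 -m handwheel '[{"tx":0,"ty":0,"tz":0,"roll":0.08,"jaw":-1},{"tx":0,"ty":0,"tz":0,"roll":0.16,"jaw":-1},{"tx":0,"ty":0,"tz":0,"roll":0.24,"jaw":-1},{"tx":0,"ty":0,"tz":0,"roll":0.32,"jaw":-1},{"tx":0,"ty":0,"tz":0,"roll":0.4,"jaw":-1},{"tx":0,"ty":0,"tz":0,"roll":0.48,"jaw":-1},{"tx":0,"ty":0,"tz":0,"roll":0.56,"jaw":-1},{"tx":0,"ty":0,"tz":0,"roll":0.62,"jaw":-1},{"tx":0,"ty":0,"tz":0,"roll":0.66,"jaw":-1},{"tx":0,"ty":0,"tz":0,"roll":0.66,"jaw":-1}]'
python3 - <<'E'
from h import *
s=r.state();print(s['ft_torque'],np.degrees(np.arctan2(s['tool_rot'][1][0],s['tool_rot'][0][0])))
im,P=cloud("wrist"); H,S,V=cv2.split(cv2.cvtColor(im,cv2.COLOR_RGB2HSV)); save("g.png",im)
E
```

```text
clock: 15.45
tcp_pos: [0.6226, -0.0941, 0.2033]
tool_rot: [[0.238, 0.971, -0.001], [0.971, -0.238, 0.0], [0.0, -0.001, -1.0]]
contact_force: [-1.1, 0.3, 6.9]
finger_gap: 0.57
grip_force: 61.2
[-0.02736403  0.13362597  0.03492461] 76.23897295831397
```

View pics/g.png

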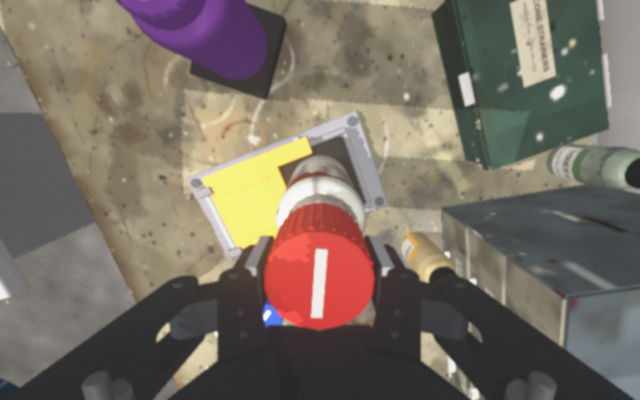

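The bar at (320,283) kept its angle to the fingers, so the cap turned the full 65° with them while bottle and stand stayed put. Lifting straight up.

```bash
python3 -m handwheel '[{"tx":0,"ty":0,"tz":0.03,"roll":0,"jaw":-1},{"tx":0,"ty":0,"tz":0.06,"roll":0,"jaw":-1},{"tx":0,"ty":0,"tz":0.1,"roll":0,"jaw":-1},{"tx":0,"ty":0,"tz":0.15,"roll":0,"jaw":-1},{"tx":0,"ty":0,"tz":0.2,"roll":0,"jaw":-1},{"tx":0,"ty":0,"tz":0.25,"roll":0,"jaw":-1},{"tx":0,"ty":0,"tz":0.3,"roll":0,"jaw":-1},{"tx":0,"ty":0,"tz":0.35,"roll":0,"jaw":-1},{"tx":0,"ty":0,"tz":0.4,"roll":0,"jaw":-1},{"tx":0,"ty":0,"tz":0.4,"roll":0,"jaw":-1}]'
python3 -m handwheel '[{"tx":0,"ty":0,"tz":0.05,"roll":0,"jaw":-1},{"tx":0,"ty":0,"tz":0.1,"roll":0,"jaw":-1},{"tx":0,"ty":0,"tz":0.15,"roll":0,"jaw":-1},{"tx":0,"ty":0,"tz":0.2,"roll":0,"jaw":-1},{"tx":0,"ty":0,"tz":0.2,"roll":0,"jaw":-1},{"tx":0,"ty":0,"tz":0.2,"roll":0,"jaw":-1},{"tx":0,"ty":0,"tz":0.2,"roll":0,"jaw":-1},{"tx":0,"ty":0,"tz":0.2,"roll":0,"jaw":-1},{"tx":0,"ty":0,"tz":0.2,"roll":0,"jaw":-1},{"tx":0,"ty":0,"tz":0.2,"roll":0,"jaw":-1}]'
python3 - <<'E'
from h import *
im,P=cloud("side"); save("i.png",cv2.resize(im[110:310,180:420],None,fx=3,fy=3))
E
```

```text
clock: 16.75
tcp_pos: [0.6233, -0.0945, 0.2639]
tool_rot: [[0.239, 0.971, 0.001], [0.971, -0.239, -0.001], [-0.0, 0.002, -1.0]]
contact_force: [-0.1, -1.0, -0.0]
finger_gap: 0.567
grip_force: 61.9
clock: 18.0
tcp_pos: [0.6229, -0.0944, 0.2928]
tool_rot: [[0.239, 0.971, -0.0], [0.971, -0.239, 0.0], [0.0, -0.0, -1.0]]
contact_force: [1.0, 0.7, 0.8]
finger_gap: 0.574
grip_force: 61.9
```

View pics/i.png

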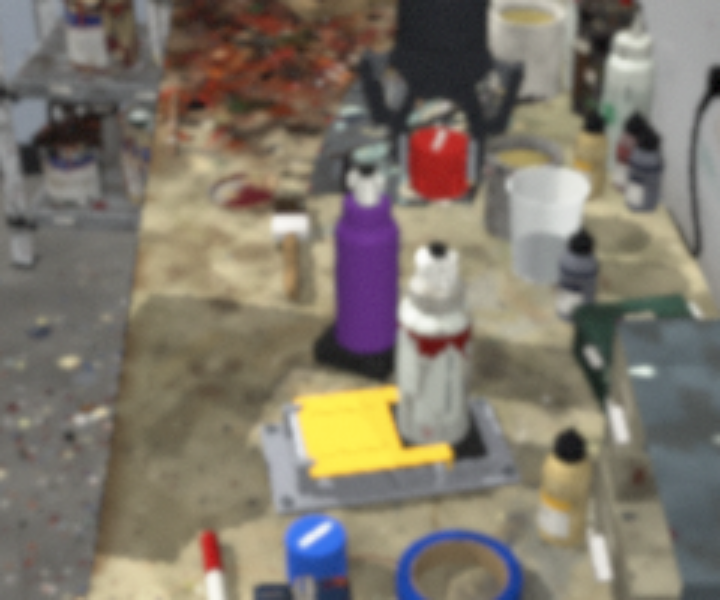

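The cap is held at (440,160), well above the bare neck at (437,255). The bottle is upright, the flap is shut, and nothing else has moved.

```bash
python3 -c "
from workcell import r
print(r.finish_job())"
```

```text
the job is handed in; nothing more can be done
None
```

The flap is shut, and the red cap has been pressed, turned 65° free and lifted about 90 mm; the gripper still holds it upright above the seated bottle, and the job was handed in at 18 s.

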